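Reset a tripped power module through its guard slot

ROBOT

A 6-joint arm with a two-finger parallel gripper is mounted at the origin on the work surface. World frame = base frame: x ahead of the robot, y to its left, z up, the work surface at z = 0. Lengths are in mm, angles in rad, forces in N, time in s.
With the tool pointing down it reaches from about 400 to 925 mm from the base axis. Payload 12.5 kg.
Tool frame: the origin (TCP) lies at the centre of the arm's flange, where the gripper is bolted on; the fingertips stand 190 mm ahead of it and the grasp point (between the pads) lies 171 mm ahead of it; z points along the fingers, y is the direction in which the jaws open and shut (so a half turn about z gives the same grasp; the last joint's range is limited). The gripper opens to 95 mm and grips with 3 to 60 N. Pads are 20 mm wide; open, the fingers measure 119 mm over their backs; the gripper's body (75 mm by 180 mm) begins 59 mm behind the grasp point.
Start: joints at [-1.365, 0.491, 1.559, -0, 1.092, -0.106], TCP at [191.752, -594.858, 404.761] pointing down, gripper open.
Joint ranges: [-3.1, 3.1], [-0.84, 2.19], [0.05, 2.79], [-1.13, 4.28], [0.06, 2.93], [-2.69, 2.69]. Speed limits (rad/s): [2.22, 2.22, 2.79, 3.14, 3.14, 3.14].

INTERFACE

Orientations are given as [roll, pitch, yaw] about the fixed x, y, z axes, in that order (R = Rz(yaw) Ry(pitch) Rx(roll)).
In Python, from cell import env, optics gives the robot as it stands.
- The arm moves only by the tool apply_moves, never from a script. Its argument "commands" is a list of rows, each a list of 7 numbers: the turn, a rotation vector about the tool's x, y, z in degrees, then the shift along the tool's x, y, z in m, then the finger opening in m, from 0 to 0.0951. A call has 1 to 5 rows; each row shifts and turns the commanded pose from where the row before left it, along the tool's axes as they then stand; what a row does not reach is not made up. A row lasts 1/12 s, in which the tool goes at most 41.7 mm and 7.16 degrees, less where a joint would pass 70% of its speed; a pose out of reach is approached as far as the arm can. A call with a gripper value outside its range is refused whole. The fingers move at their own pace and stop on an object; the grip force is fixed at half the most. Time passes only in rows, so rows that do not move let the fingers close. It gives the time, the measured TCP pose, the force and the opening at its end, in the units of the state.
- env.state(): the state, without advancing time (a new reading comes with each control period).
- optics.read_camera(name): name is "scene" or "top" or "wrist"; returns a dict with "color" (480x640x3 uint8, red, green, blue), "fx", "fy", "cx", "cy" (pixels), "eye" and "rotation" of the camera in the world; the wrist camera has in their place "T_tool_cam" (4x4, takes a point from camera to tool coordinates, whose origin is the TCP and whose axes are the flange's). Camera axes: x right, y up, looking along -z (the intrinsics and any distortion apply to the point x, -y, -z); pixel columns grow to the right and rows downward; lengths in mm; the calibration is good to about 2 mm. The wrist camera is an equidistant fisheye: a pixel r from the principal point sees the ray r / f radians off the axis. A picture is of the moment at which its call begins: read the wrist's pose just before it. There is no depth.
- env.job_done(): hands the job in, once; it reports no verdict.
The state is a dict: "t": time; "joints": joint angles; "qvel": joint speeds; "tau": joint torques, N m; "eef_pos": TCP position; "tcp_rot": TCP orientation; "ft_force": force on the tool from outside, world axes, zero at the start; "moment": the same for the moment, N m; "opening": opening from 0.0 (shut) to 1.0 (fully open).
Only numpy, scipy, OpenCV 4.12 (cv2) and the standard library are available. Lean on these libraries where they do the work, as an engineer would, in place of code of your own. Each camera call takes 0.05 s, during which the arm holds its last target. There are 200 camera calls.

TASK

The power module on the desk has tripped. Draw the reset pin (square handle) from the wooden tool stand, feel along the slot in the module's lid with its tip until it drops into the hidden well, and push the reset plunger there fully home. Then put the pin back upright in the free place of the stand without disturbing the other tool there or the screwdriver lying on the desk.

Things in the scene. Friction and masses are not known exactly. Their poses are not given: they have to be found in the camera images.
- pin_grip (a point): Centre of the handle of the reset pin, the tool to use: upright aluminium square bar 16 x 16 mm, 45 mm tall, point half-way up, x and y square to its faces, z up. Right below the handle a steel collar, 28 mm across, 4 mm thick, stops it from slipping up through the fingers. About 80 g. At the start it stands in one place of the stand, hanging by its collar on the stand's top.
- pin_tip (a point): Lower tip of the reset pin, on its axis, 69.5 mm below pin_grip and 43 mm below the collar's underside; same axes. From the tip up: a pin 4 mm in diameter, 26 mm long, a taper 8 mm long, a shank 12 mm in diameter, 9 mm long, the collar.
- burnisher_mid (a point): The other tool in the stand: round handle 18 mm in diameter with a 24 mm ball on top and a collar like the pin's. The point lies on its axis, 26.5 mm above the stand's top; the ball's top is 57 mm above it. Not needed; leave it in its place.
- stand_hole0 (a point): Mouth of the first place of the fixed wooden tool stand (block 60 x 130 mm, 50 mm high), at the centre of the hole in its top face. Hole: round, upright, 16 mm in diameter, right through. The pin is in place when its collar rests on the top, its tip then 43 mm below this point. The point's y axis runs along the stand's long side, from place 0 to place 1.
- stand_hole1 (a point): Mouth of the second place of the stand, 70 mm from the first along the stand's y; same size. One of the two holds the pin at the start, the other the burnisher.
- slot_mid (a point): Middle of the slot in the lid of the fixed power module (grey box, aluminium lid, 130 mm along x, 200 mm along y, 56 mm high), at the level of the lid's flat top. The slot runs along this point's y: 80 mm long, 10 mm wide along x, 6 mm deep, with a flat black floor. The floor is broken by one black well, its centre at most 28 mm from the middle along the slot; its place must be felt.
- reset (a joint): Travel of the reset plunger, m: 0 to 0.0015 at the start, 0.008 fully home on its stop; about 3 N of friction, stays where left. Its black top, level, fills the well, 3 to 4.5 mm below the slot's floor at the start, 11 mm when home. The well is 8 mm long along the slot and as wide as the slot: a tip dragged along the floor with a light push drops in and is stopped by the well's side.
- screwdriver_grip (a point): Handle of a screwdriver lying on the desk between the stand and the module. Not needed; leave it where it is.

How it is judged:
By the outcome, as a careful person would: the job done as asked, in the order asked, and still so for the second after the job is handed in, with the robot touching nothing.
It also fails if it takes over 54 s, if anything falls off the work surface, if the arm or the gripper's body presses on something with over 40 N, if the wrist force passes 120 N, or if a joint passes its speed limit or range.

## Working session

There is one attempt and no reset: what is moved stays moved. The work goes in short steps, Python scripts to look and compute and a tool call to move; the robot and the scene stay as the last step left them, time stands still between calls to the robot, and variables do not carry over. Pictures are saved under pics/ and viewed, about 8 in all and at most 12, crops included, and the job is handed in when it is done.

Besides the shell and the picture viewer there is one more tool, called as name(argument=value, ...), one argument or row to a line, values as JSON. apply_moves: Moves the arm, as the interface text tells. Its arguments: {"type":"object","properties":{"commands":{"type":"array","items":{"type":"array","items":{"type":"number"}}}},"required":["commands"]}

```bash
mkdir -p pics; ls; python3 - <<'E'
from cell import env, optics
import cv2
s=env.state();print({k:s[k] for k in('t','joints','eef_pos','tcp_rot','ft_force','opening')})
for n in('scene','top','wrist'):
    c=optics.read_camera(n);cv2.imwrite(f'pics/{n}0.png',c['color'][:,:,::-1])
    print(n,{k:v for k,v in c.items() if k!='color'})
a=cv2.imread('pics/scene0.png')
E
```

```text
pics
{'t': 0.0, 'joints': array([-1.36460757e+00,  4.91592051e-01,  1.55946985e+00, -7.76762890e-06,
        1.09169538e+00, -1.05579350e-01]), 'eef_pos': array([ 191.7404693 , -594.82791547,  404.1344102 ]), 'tcp_rot': array([-3.14043378e+00, -1.15882166e-04,  3.11771626e-01]), 'ft_force': array([-0.43826674,  0.53271355,  0.48823847]), 'opening': 0.9985066015126631}
scene {'fx': 542.1846476837484, 'fy': 542.1846476837484, 'cx': 319.90630057381026, 'cy': 240.64748967003212, 'eye': array([1103.03588209,  263.5825906 ,  557.60950618]), 'rotation': array([ 0.88929774, -0.01478162,  1.88617236])}
top {'fx': 568.3252776685554, 'fy': 568.3252776685554, 'cx': 321.821973869791, 'cy': 240.88528366256318, 'eye': array([402.54865751,  63.9380437 , 862.24652503]), 'rotation': array([ 0.18090048,  0.02269655, -1.55774592])}
wrist {'fx': 371.64829954431775, 'fy': 371.64829954431775, 'cx': 324.19816172027225, 'cy': 239.47974317840303, 'T_tool_cam': array([[-1.58714791e-03,  9.58611997e-01,  2.84711293e-01,
         8.02132995e+01],
       [ 9.99998522e-01,  1.33320469e-03,  1.08572985e-03,
        -5.79947039e-01],
       [ 6.61215226e-04,  2.84712596e-01, -9.58612696e-01,
         1.96209740e+01],
       [ 0.00000000e+00,  0.00000000e+00,  0.00000000e+00,
         1.00000000e+00]])}
```

View pics/top0.png

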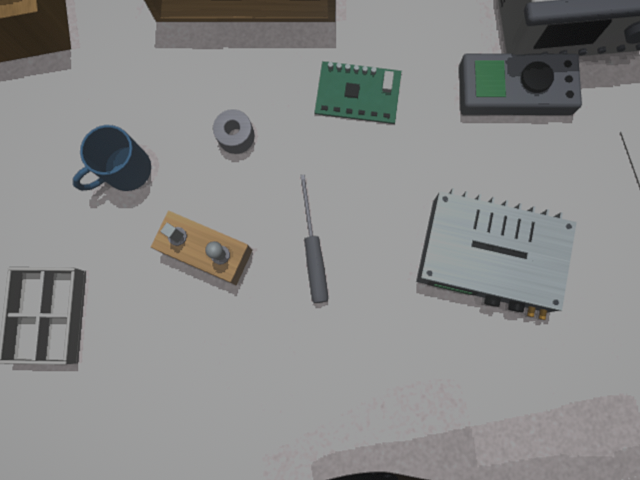

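View pics/scene0.png

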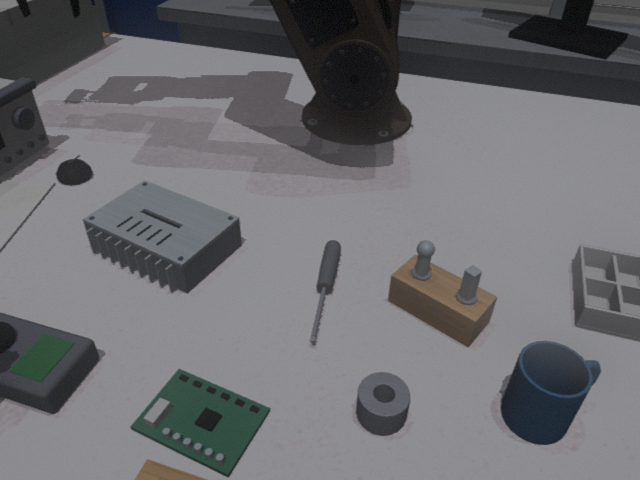

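The top view shows the stand (152–250, 212–283) with the square pin handle at about (172,233) and the burnisher ball at (215,250). The slot runs from (473,244) to (526,257), and the screwdriver lies at (315,265). The scene view agrees: pin handle top at (472,269), slot at (162,218).

```bash
cat > h.py <<'E'
import numpy as np, cv2
from scipy.spatial.transform import Rotation as R
from cell import env, optics
def ray(c,p,s=None):
    u=(np.asarray(p,float)-[c['cx'],c['cy']])/c['fx']
    if 'T_tool_cam' in c:
        r=np.hypot(*u); d=np.array([*(u*np.sin(r)/max(r,1e-9)),np.cos(r)])
        d=d*[1,-1,-1]; T=c['T_tool_cam']; Rt=R.from_euler('xyz',s['tcp_rot']).as_matrix()
        return Rt@T[:3,3]+s['eef_pos'], Rt@T[:3,:3]@d
    d=np.array([u[0],-u[1],-1.]); return np.array(c['eye']),R.from_euler('xyz',c['rotation']).as_matrix()@d
def plane(c,p,z,s=None):
    e,d=ray(c,p,s); return e+d*(z-e[2])/d[2]
def proj(c,X,s):  # world->wrist pixel
    Rt=R.from_euler('xyz',s['tcp_rot']).as_matrix(); T=c['T_tool_cam']
    v=T[:3,:3].T@(Rt.T@(np.asarray(X,float)-s['eef_pos'])-T[:3,3]); v=v*[1,-1,-1]
    r=np.arctan2(np.hypot(v[0],v[1]),v[2]); return v[:2]/np.hypot(v[0],v[1])*r*c['fx']+[c['cx'],c['cy']]
def tri(a,b):
    (e,d),(f,g)=a,b; A=np.stack([d,-g],1); t=np.linalg.lstsq(A,f-e,rcond=None)[0]
    P,Q=e+d*t[0],f+g*t[1]; return (P+Q)/2,np.linalg.norm(P-Q)
E
python3 - <<'E'
from h import *
t=optics.read_camera('top'); s=optics.read_camera('scene')
im=t['color']; g=cv2.cvtColor(im,cv2.COLOR_RGB2GRAY)
# slot
m=np.zeros_like(g); m[235:265,465:535]=(g[235:265,465:535]<70)*255
n,l,st,ce=cv2.connectedComponentsWithStats(m)
for k in range(1,n):
    if st[k,4]>60:
        r=cv2.minAreaRect(np.argwhere(l==k)[:,::-1].astype(np.float32)); print(r,st[k])
        b=np.array([plane(t,p,56) for p in cv2.boxPoints(r)]); print(b.round(1), b.mean(0))
hsv=cv2.cvtColor(im,cv2.COLOR_RGB2HSV)
m=np.zeros_like(g); m[200:295,140:260]=cv2.inRange(hsv,(8,80,90),(25,255,255))[200:295,140:260]
r=cv2.minAreaRect(np.argwhere(m>0)[:,::-1].astype(np.float32)); print('stand',r)
print(np.array([plane(t,p,50) for p in cv2.boxPoints(r)]).round(1))
print('pin top',tri(ray(t,(168,231)),ray(s,(473,268))), plane(t,(168,231),99))
print('ball',tri(ray(t,(214,250)),ray(s,(426,248))))
c1=cv2.resize(im[205:290,145:260],None,fx=5,fy=5,interpolation=cv2.INTER_CUBIC)
c2=cv2.resize(s['color'][230:345,380:500],None,fx=4,fy=4,interpolation=cv2.INTER_CUBIC)
o=np.zeros((900,600,3),np.uint8); o[:425,:575]=c1;o[430:890,:480]=c2
cv2.imwrite('pics/crop.png',cv2.resize(o,(400,600))[:,:,::-1])
E
```

```text
((499.2696533203125, 249.33143615722656), (55.54030227661133, 5.47158145904541), 12.994616508483887) [472 241  55  18 306]
[[ 544.6 -130.4   56. ]
 [ 552.4 -132.4   56. ]
 [ 535.  -208.5   56. ]
 [ 527.3 -206.3   56. ]] [ 539.82063832 -169.39813312   56.        ]
stand ((198.98854064941406, 246.0262451171875), (87.95110321044922, 41.0552978515625), 23.629375457763672)
[[539.3 334.5  50. ]
 [595.9 313.8  50. ]
 [544.1 192.5  50. ]
 [488.9 214.2  50. ]]
pin top (array([553.64265787, 295.40798294, 100.14433803]), np.float64(0.7411268844534343)) [553.90943067 295.37282704  99.        ]
ball (array([528.37106133, 231.69434561,  95.89060822]), np.float64(1.2121967879623678))
```

View pics/crop.png

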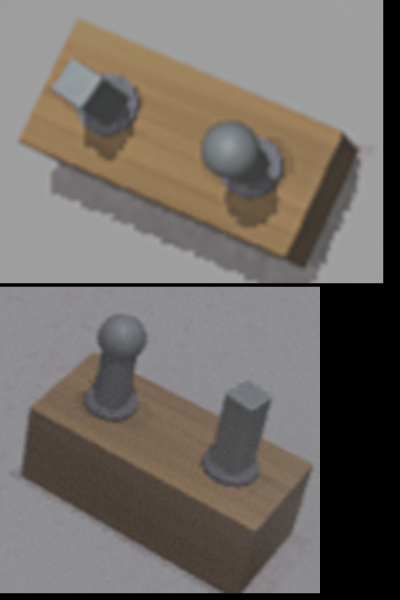

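Crop: the pin handle's faces are turned about 37° in the image, against 24° for the stand. The pin is in the upper-left place and the burnisher in the other. Moving above the pin with the jaws across the line joining the two tools.

apply_moves(
  commands=[
    [0,0,0,0.0345,-0.0218,0,0.05],
    [0,0,0,0.0345,-0.0218,0,0.05],
    [0,0,0,0.0345,-0.0218,0,0.05],
    [0,0,0,0.0345,-0.0218,0,0.05],
    [0,0,0,0.0345,-0.0218,0,0.05],
  ],
)

```text
t: 0.67
eef_pos: [323.2, -436.6, 404.7]
tcp_rot: [3.141, -0.0, 0.311]
ft_force: [1.3, -0.4, 0.3]
opening: 0.706
```

apply_moves(
  commands=[
    [0,0,0,0.0345,-0.0218,0,0.05],
    [0,0,0,0.0345,-0.0218,0,0.05],
    [0,0,0,0.0345,-0.0218,0,0.05],
    [0,0,0,0.0345,-0.0218,0,0.05],
    [0,0,0,0.0345,-0.0218,0,0.05],
  ],
)

```text
t: 1.08
eef_pos: [454.2, -279.7, 404.9]
tcp_rot: [3.141, -0.0, 0.312]
ft_force: [0.2, -1.0, -0.5]
opening: 0.527
```

apply_moves(
  commands=[
    [0,0,0,0.0345,-0.0218,0,0.05],
    [0,0,0,0.0169,-0.03545,0,0.05],
    [0,0,0,0.0169,-0.03545,0,0.05],
    [0,0,0,0.0169,-0.03545,0,0.05],
    [0,0,0,0.0169,-0.03545,0,0.05],
  ],
)

```text
t: 1.5
eef_pos: [500.2, -92.6, 404.7]
tcp_rot: [3.142, 0.0, 0.312]
ft_force: [1.5, -0.3, -0.0]
opening: 0.524
```

apply_moves(
  commands=[
    [0,0,0,0.0169,-0.03545,0,0.05],
    [0,0,0,0.0169,-0.03545,0,0.05],
    [0,0,0,0.0169,-0.03545,0,0.05],
    [0,0,0,0.0169,-0.03545,0,0.05],
    [0,0,0,0.0169,-0.03545,0,0.05],
  ],
)

```text
t: 1.92
eef_pos: [526.1, 102.1, 404.8]
tcp_rot: [3.141, -0.0, 0.312]
ft_force: [-0.1, -1.1, 0.8]
opening: 0.525
```

apply_moves(
  commands=[
    [0,0,0,0.0169,-0.03545,0,0.05],
    [0,0,0,0.0169,-0.03545,0,0.05],
    [0,0,0,0.0169,-0.03545,0,0.05],
    [0,0,0,0.0169,-0.03545,0,0.05],
    [0,0,0,0.0169,-0.03545,0,0.05],
  ],
)

```text
t: 2.33
eef_pos: [552.1, 296.8, 404.7]
tcp_rot: [3.141, 0.0, 0.312]
ft_force: [0.3, -1.1, 0.2]
opening: 0.528
```

apply_moves(
  commands=[
    [0,0,-7,0,0,0,0.05],
    [0,0,-7,0,0,0,0.05],
    [0,0,-7,0,0,0,0.05],
    [0,0,-7,0,0,0,0.05],
    [0,0,-7,0,0,0,0.05],
  ],
)

```text
t: 2.75
eef_pos: [552.3, 294.9, 404.5]
tcp_rot: [-3.142, 0.0, 0.929]
ft_force: [0.2, 0.5, -0.4]
opening: 0.528
```

```bash
python3 - <<'E'
from h import *
s=env.state(); c=optics.read_camera('wrist'); print(s['t'],s['eef_pos'],s['tcp_rot'],s['opening'],s['qvel'].round(3))
print(proj(c,(553.6,295.4,99),s),proj(c,(528.4,231.7,96),s))
cv2.imwrite('pics/w1.png',c['color'][:,:,::-1])
E
```

```text
2.75 [552.28221673 294.92828343 404.5077903 ] [-3.14150681e+00  3.30242768e-04  9.29000777e-01] 0.5280639816702863 [-0.002 -0.003  0.002  0.002  0.002 -1.456]
[326.39772138 232.93905252] [347.05442515 305.56464049]
```

View pics/w1.png

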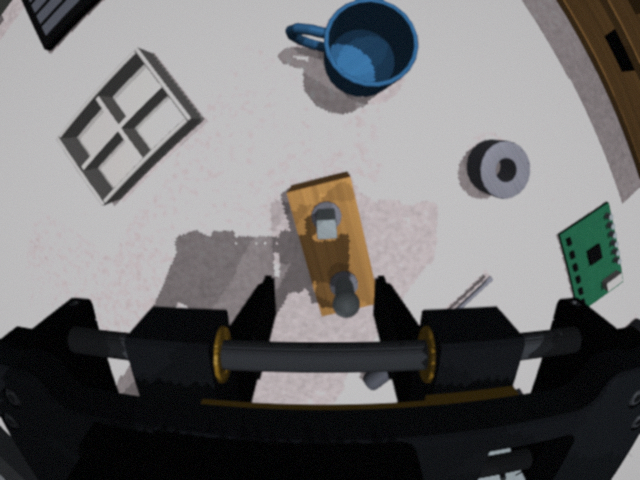

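The wrist view shows the handle top at about (326,226) and the ball at (345,298), close to the predicted pixels. The handle faces look almost square to the jaws. I'll measure the top face and orientation from the settled pose.

```bash
python3 - <<'E'
from h import *
optics.read_camera('top')
s=env.state(); c=optics.read_camera('wrist'); print(s['t'],s['eef_pos'],s['tcp_rot'],s['qvel'].round(3))
im=c['color']; x0,y0,x1,y1=290,180,380,330
cv2.imwrite('pics/w2.png',cv2.resize(im[y0:y1,x0:x1],None,fx=4,fy=4,interpolation=cv2.INTER_CUBIC)[:,:,::-1])
hsv=cv2.cvtColor(im,cv2.COLOR_RGB2HSV)
m=np.zeros(im.shape[:2],np.uint8); m[205:245,308:350]=((hsv[...,1]<50)&(hsv[...,2]>120))[205:245,308:350]*255
n,l,st,ce=cv2.connectedComponentsWithStats(m)
for k in range(1,n):
    if st[k,4]>30:
        r=cv2.minAreaRect(np.argwhere(l==k)[:,::-1].astype(np.float32)); b=np.array([plane(c,p,99,s) for p in cv2.boxPoints(r)])
        e=np.diff(b,axis=0)[:,:2]; print(st[k],r,b.mean(0).round(1),np.hypot(*e.T).round(1),np.degrees(np.arctan2(e[:,1],e[:,0])).round(1))
E
```

```text
2.85 [552.30969942 294.79689817 404.55811284] [-3.14154999e+00  2.74446026e-04  9.24975383e-01] [-0.003 -0.    -0.    -0.001 -0.001  0.178]
[317 205  24  34 445] ((328.5, 221.5), (33.0, 23.0), 90.0) [560.5 301.6  99. ] [18.  26.9 18.4] [ -37.  -126.5  142.9]
```

View pics/w2.png

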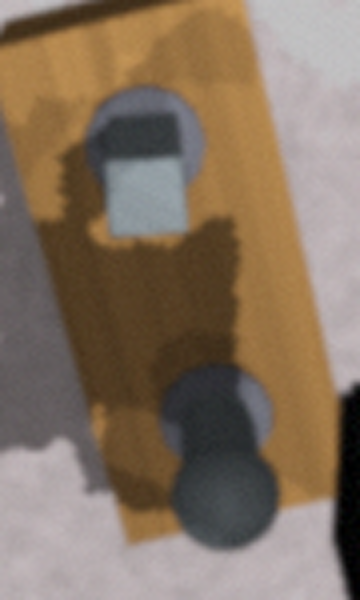

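The close crop shows the handle's top-face corners at crop (105,160), (183,155), (188,232), (108,237), so it is turned about 3° from the jaws.

```bash
python3 - <<'E'
from h import *
c=optics.read_camera('wrist');s=env.state()
o=np.array([290,180])
q=np.array([(105,160),(183,155),(188,232),(108,237)])/4+o
P=np.array([plane(c,p,99,s) for p in q]); print(P.round(1),P.mean(0).round(1)); e=np.roll(P,-1,0)-P; print(np.hypot(e[:,0],e[:,1]),np.degrees(np.arctan2(e[:,1],e[:,0])))
col=plane(c,np.array([146.5,146])/4+o,54,s);print('collar',col)
print('ball',plane(c,np.array([225,494])/4+o,95,s),'bcollar',plane(c,np.array([216,422])/4+o,54,s))
Rt=R.from_euler('xyz',s['tcp_rot']).as_matrix(); print('tool delta',Rt.T@(P.mean(0)-s['eef_pos']),s['t'],s['tcp_rot'])
E
```

```text
[[553.7 308.5  99. ]
 [566.6 300.   99. ]
 [557.9 286.7  99. ]
 [544.5 295.6  99. ]] [555.7 297.7  99. ]
[15.45617063 15.89862979 16.07933967 15.89302879] [ -33.68576832 -123.38843336  146.26225799   54.36473809]
collar [555.87945459 297.39722901  54.        ]
ball [528.15132073 233.37426302  95.        ] bcollar [527.70472296 232.71071993  54.        ]
tool delta [  4.42949843   0.88077856 305.62372295] 2.95 [-3.14156751e+00  1.81008916e-04  9.18255127e-01]
```

apply_moves(
  commands=[
    [0,0,-3.3,0.004,0.0008,0,0.05],
    [0,0,0,0,0,0.04,0.05],
    [0,0,0,0,0,0.04,0.05],
    [0,0,0,0,0,0.04,0.05],
    [0,0,0,0,0,0.036,0.05],
  ],
)

```text
t: 3.37
eef_pos: [555.0, 297.2, 246.8]
tcp_rot: [3.142, 0.0, 0.976]
ft_force: [0.7, 0.1, -0.4]
opening: 0.524
```

apply_moves(
  commands=[
    [0,0,0,0,0,0,0.0],
    [0,0,0,0,0,0,0.0],
    [0,0,0,0,0,0,0.0],
    [0,0,0,0,0,0,0.0],
    [0,0,0,0,0,0,0.0],
  ],
)

```text
t: 3.78
eef_pos: [555.6, 297.6, 250.9]
tcp_rot: [3.14, -0.002, 0.98]
ft_force: [0.3, -0.3, -0.9]
opening: 0.234
```

apply_moves(
  commands=[
    [0,0,0,0,0,0,0.0],
    [0,0,0,0,0,0,0.0],
  ],
)

```text
t: 3.95
eef_pos: [555.5, 297.5, 250.4]
tcp_rot: [3.14, -0.002, 0.98]
ft_force: [-0.6, -0.1, 7.1]
opening: 0.167
```

```bash
python3 - <<'E'
from h import *
s=env.state();print(s['t'],s['eef_pos'],s['tcp_rot'],s['ft_force'],s['moment'],s['opening'])
E
```

```text
3.95 [555.52378611 297.5072774  250.36547673] [ 3.14025635e+00 -1.83083737e-03  9.79990046e-01] [-0.64250821 -0.08145932  7.10279599] [-0.06608426  0.19607158  0.04455195] 0.16672948202398005
```

apply_moves(
  commands=[
    [0,0,0,0,0,0,0.0],
    [0,0,0,0,0,0,0.0],
  ],
)

```text
t: 4.12
eef_pos: [555.5, 297.5, 250.4]
tcp_rot: [3.14, -0.002, 0.98]
ft_force: [0.0, -0.8, 8.0]
opening: 0.166
```

```bash
python3 - <<'E'
from h import *
s=env.state();print(s['t'],s['eef_pos'],s['tcp_rot'],s['ft_force'],s['moment'],s['opening'])
c=optics.read_camera('wrist'); cv2.imwrite('pics/w3.png',c['color'][:,:,::-1])
E
```

```text
4.1167 [555.54728397 297.52193999 250.36567068] [ 3.14028968e+00 -1.84487893e-03  9.80022954e-01] [ 0.04328672 -0.78236514  7.96237376] [-0.07726301  0.24724816  0.02778998] 0.16603627082717226
```

View pics/w3.png

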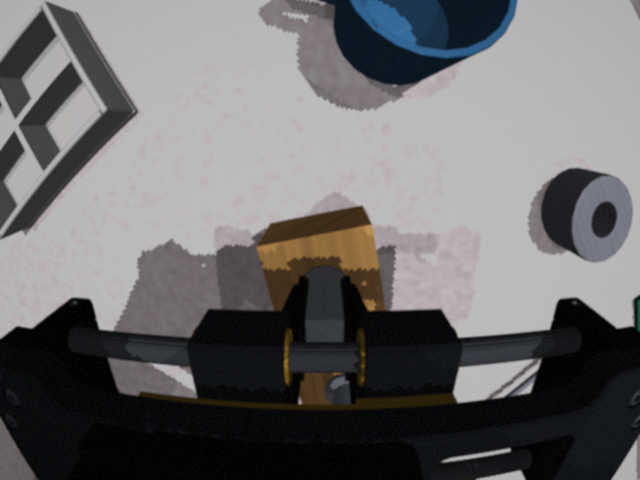

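The jaws hold the handle (opening 15.8 mm) and nothing was disturbed. Lifting straight up.

apply_moves(
  commands=[
    [0,0,0,0,0,-0.01,0.0],
    [0,0,0,0,0,-0.02,0.0],
    [0,0,0,0,0,-0.03,0.0],
    [0,0,0,0,0,-0.035,0.0],
    [0,0,0,0,0,-0.035,0.0],
  ],
)

```text
t: 4.58
eef_pos: [555.0, 297.3, 380.8]
tcp_rot: [-3.141, 0.0, 0.98]
ft_force: [0.7, 0.0, -1.6]
opening: 0.165
```

apply_moves(
  commands=[
    [0,0,0,0,0,0,0.0],
    [0,0,0,0,0,0,0.0],
  ],
)

```text
t: 4.75
eef_pos: [555.1, 297.4, 381.4]
tcp_rot: [3.139, -0.004, 0.98]
ft_force: [-0.5, -0.0, -2.6]
opening: 0.167
```

```bash
python3 - <<'E'
from h import *
s=env.state();print(s['t'],s['eef_pos'],s['tcp_rot'],s['ft_force'],s['moment'],s['opening'])
Rt=R.from_euler('xyz',s['tcp_rot']).as_matrix()
t=optics.read_camera('top'); sc=optics.read_camera('scene')
o=np.zeros((600,800,3),np.uint8)
a=cv2.resize(t['color'][150:350,100:300],None,fx=2,fy=2); b=cv2.resize(sc['color'][100:350,380:580],None,fx=2,fy=2)
o[:400,:400]=a; o[:500,400:]=b; cv2.imwrite('pics/lift.png',o[:,:,::-1])
print('tool delta to slot',Rt.T@(np.array([539.8,-169.4,0])-s['eef_pos']))
E
```

```text
4.75 [555.11172258 297.37805504 381.44859179] [ 3.13904762 -0.00367774  0.98013593] [-0.54804516 -0.0205916  -2.56505371] [-0.01216571 -0.02430549  0.01498697] 0.16743373990005503
tool delta to slot [-397.62071914  246.26781587  380.61681029]
```

View pics/lift.png

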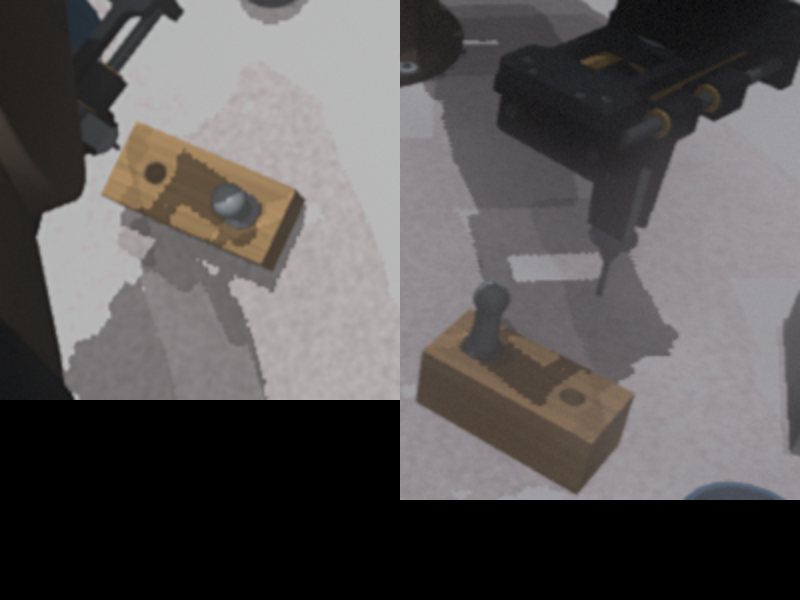

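The lift picture shows the pin out with its tip visible at scene pixel (480,247). The burnisher is unmoved and the free hole is at top pixel (177,236), scene (466,298).

```bash
python3 - <<'E'
from h import *
t=optics.read_camera('top'); sc=optics.read_camera('scene'); s=env.state()
print('tip',plane(sc,(480,247),138))
for nm,c,(x,y) in(('t',t,(177,236)),('s',sc,(466,298))):
    g=cv2.cvtColor(c['color'],cv2.COLOR_RGB2GRAY)[y-12:y+12,x-12:x+12]; 
    v=c['color'][y-12:y+12,x-12:x+12].astype(int).max(2); m=(v<np.percentile(v,25)).astype(np.uint8)
    n,l,st,ce=cv2.connectedComponentsWithStats(m); k=l[12,12]; print(nm,st[k],ce[k],plane(c,ce[k]+[x-12,y-12],50))
E
```

```text
tip [557.01041944 297.34368637 138.        ]
t [ 7  7 11 11 93] [12.31182796 11.98924731] [556.29695041 296.04514197  50.        ]
s [ 6  9 12  8 71] [11.57746479 12.18309859] [557.41386745 296.01079225  50.        ]
```

apply_moves(
  commands=[
    [0,0,0,-0.0332,0.0212,0,0.0],
    [0,0,0,-0.0332,0.0212,0,0.0],
    [0,0,0,-0.0332,0.0212,0,0.0],
    [0,0,0,-0.0332,0.0212,0,0.0],
    [0,0,0,-0.0332,0.0212,0,0.0],
  ],
)

```text
t: 5.37
eef_pos: [550.6, 98.9, 377.6]
tcp_rot: [-3.14, 0.001, 0.981]
ft_force: [0.9, -0.2, -1.1]
opening: 0.163
```

apply_moves(
  commands=[
    [0,0,0,-0.0332,0.0212,0,0.0],
    [0,0,0,-0.0332,0.0212,0,0.0],
    [0,0,0,-0.0332,0.0212,0,0.0],
    [0,0,0,-0.0332,0.0212,0,0.0],
    [0,0,0,-0.0332,0.0212,0,0.0],
  ],
)

```text
t: 5.78
eef_pos: [546.2, -98.3, 377.7]
tcp_rot: [-3.14, 0.001, 0.98]
ft_force: [0.8, 1.2, -0.9]
opening: 0.165
```

apply_moves(
  commands=[
    [0,0,0,-0.0332,0.0212,0,0.0],
    [0,0,-7,0,0,0,0.0],
    [0,0,-7,0,0,0.03,0.0],
    [0,0,-7,0,0,0.02,0.0],
    [0,0,0,0,0,0,0.0],
  ],
)

```text
t: 6.2
eef_pos: [545.0, -135.9, 324.4]
tcp_rot: [-3.134, -0.001, 1.352]
ft_force: [-0.3, 0.4, -0.8]
opening: 0.167
```

```bash
python3 - <<'E'
from h import *
optics.read_camera('top'); s=env.state(); w=optics.read_camera('wrist'); sc=optics.read_camera('scene')
print(s['t'],s['eef_pos'],s['tcp_rot'],s['ft_force'],s['opening'])
print('proj tip',proj(w,s['eef_pos']-[0,0,243.4],s),'slot mid',proj(w,(539.8,-169.4,56),s), 'slot ends',proj(w,(548.7,-130.4,56),s),proj(w,(530.9,-208.4,56),s))
o=np.zeros((600,800,3),np.uint8)
o[:480,:400]=w['color'][:,120:520]; o[:400,400:]=cv2.resize(sc['color'][120:320,80:280],None,fx=2,fy=2,interpolation=cv2.INTER_CUBIC)
cv2.imwrite('pics/slot.png',o[:,:,::-1])
E
```

```text
6.25 [ 545.52816491 -135.85018272  326.52444835] [-3.13642018e+00 -6.22268578e-04  1.34448437e+00] [ 0.29689882 -0.31276802 -0.44195838] 0.17042416622368858
proj tip [327.3984765 261.5086664] slot mid [329.8788585  292.17062307] slot ends [329.96441396 240.37996333] [329.73985802 338.13328142]
```

View pics/slot.png

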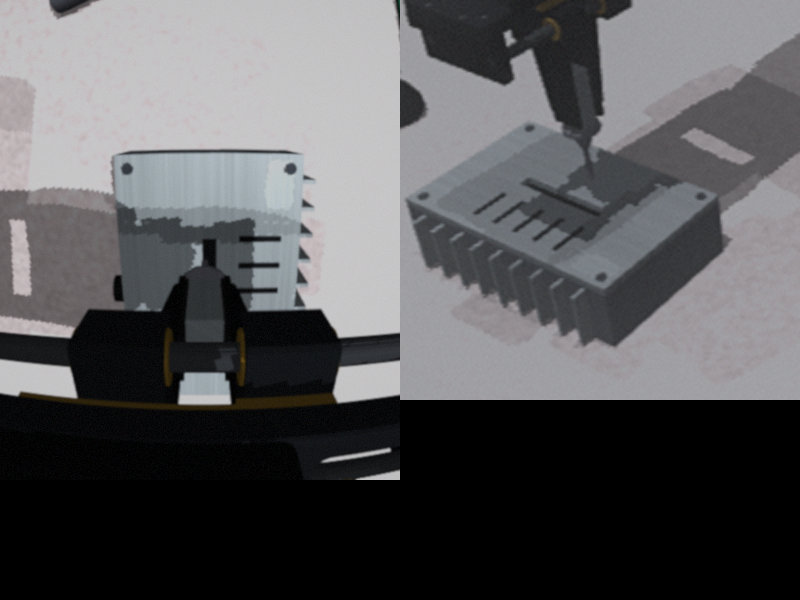

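The slot picture shows the slot end at wrist (330,240), exactly as predicted. In the scene view the tip is at about (175,208) and the slot ends at (141.5,210) and (181,226.5).

```bash
python3 - <<'E'
from h import *
sc=optics.read_camera('scene'); s=env.state(); print(s['eef_pos'],s['tcp_rot'])
print('tip',plane(sc,(175,208),s['eef_pos'][2]-243.4))
print(plane(sc,(141.5,210),56),plane(sc,(181,226.5),56))
g=cv2.cvtColor(sc['color'],cv2.COLOR_RGB2GRAY); x0,y0=130,200
m=np.zeros_like(g); m[200:235,130:190]=(g[200:235,130:190]<45)*255
n,l,st,ce=cv2.connectedComponentsWithStats(m)
for k in range(1,n):
    if st[k,4]>25: b=np.array([plane(sc,p,56) for p in cv2.boxPoints(cv2.minAreaRect(np.argwhere(l==k)[:,::-1].astype(np.float32)))]); print(st[k],b.round(1).tolist(),b.mean(0))
w=optics.read_camera('wrist')
for p in((330,240),(323.5,250),(336.5,250)): print('wrist slot',plane(w,p,56,s))
E
```

```text
[ 546.08548141 -135.66468543  329.49036818] [3.14081441e+00 1.66858533e-04 1.34350847e+00]
tip [ 545.50417663 -136.80517634   86.09036818]
[ 531.84952427 -208.84855638   56.        ] [ 549.19073088 -129.71263153   56.        ]
[149 214  31  14  46] [[538.9, -191.6, 56.0], [535.4, -192.7, 56.0], [550.2, -132.2, 56.0], [553.5, -131.4, 56.0]] [ 544.46482511 -161.9784988    56.        ]
wrist slot [ 550.71658558 -131.40153645   56.        ]
wrist slot [ 544.49902505 -137.65241855   56.        ]
wrist slot [ 553.60032388 -139.77616774   56.        ]
```

apply_moves(
  commands=[
    [0,0,0,0,0.0016,0.01,0.0],
    [0,0,0,0,0,0.01,0.0],
    [0,0,0,0,0,0.007,0.0],
    [0,0,0,0,0,0,0.0],
    [0,0,0,0,0,0,0.0],
  ],
)

```text
t: 6.87
eef_pos: [547.3, -136.1, 301.1]
tcp_rot: [-3.14, -0.0, 1.346]
ft_force: [0.6, -0.8, -0.3]
opening: 0.166
```

apply_moves(
  commands=[
    [0,0,0,0,0,0.003,0.0],
    [0,0,0,0,0,0,0.0],
    [0,0,0,0,0,0,0.0],
  ],
)

```text
t: 7.12
eef_pos: [547.3, -136.1, 298.8]
tcp_rot: [3.141, 0.0, 1.347]
ft_force: [-0.2, 0.7, -0.6]
opening: 0.169
```

apply_moves(
  commands=[
    [0,0,0,0,0,0.003,0.0],
    [0,0,0,0,0,0,0.0],
    [0,0,0,0,0,0,0.0],
  ],
)

```text
t: 7.37
eef_pos: [547.3, -136.1, 295.7]
tcp_rot: [-3.141, 0.0, 1.347]
ft_force: [0.9, -0.0, -0.8]
opening: 0.169
```

apply_moves(
  commands=[
    [0,0,0,0,0,0.002,0.0],
    [0,0,0,0,0,0,0.0],
    [0,0,0,0,0,0,0.0],
  ],
)

```text
t: 7.62
eef_pos: [547.3, -136.1, 293.6]
tcp_rot: [-3.141, 0.0, 1.347]
ft_force: [0.8, 0.3, -1.0]
opening: 0.167
```

apply_moves(
  commands=[
    [0,0,0,0,0,0.0015,0.0],
    [0,0,0,0,0,0,0.0],
    [0,0,0,0,0,0,0.0],
  ],
)

```text
t: 7.87
eef_pos: [547.4, -136.1, 292.8]
tcp_rot: [3.141, 0.0, 1.347]
ft_force: [-1.8, 0.8, 6.4]
opening: 0.164
```

Contact came at TCP z 292.8, which is 6 mm below lid level, so the tip is on the slot floor. Pressing lightly and dragging along the slot.

apply_moves(
  commands=[
    [0,0,0,-0.002,0,0.0004,0.0],
    [0,0,0,-0.002,0,0,0.0],
    [0,0,0,-0.002,0,0,0.0],
  ],
)

```text
t: 8.12
eef_pos: [546.3, -141.6, 292.7]
tcp_rot: [3.14, -0.001, 1.346]
ft_force: [0.8, 5.5, 7.8]
opening: 0.167
```

apply_moves(
  commands=[
    [0,0,0,-0.002,0,0,0.0],
    [0,0,0,-0.002,0,0,0.0],
  ],
)

```text
t: 8.28
eef_pos: [545.4, -145.5, 292.7]
tcp_rot: [3.139, -0.001, 1.346]
ft_force: [2.0, 6.0, 8.4]
opening: 0.167
```

apply_moves(
  commands=[
    [0,0,0,-0.002,0,0,0.0],
    [0,0,0,-0.002,0,0,0.0],
  ],
)

```text
t: 8.45
eef_pos: [544.5, -149.4, 292.7]
tcp_rot: [3.14, -0.001, 1.346]
ft_force: [0.8, 4.2, 8.1]
opening: 0.167
```

apply_moves(
  commands=[
    [0,0,0,-0.002,0,0,0.0],
    [0,0,0,-0.002,0,0,0.0],
  ],
)

```text
t: 8.62
eef_pos: [543.6, -153.3, 292.7]
tcp_rot: [3.14, -0.001, 1.346]
ft_force: [0.1, 3.6, 6.0]
opening: 0.165
```

apply_moves(
  commands=[
    [0,0,0,-0.002,0,0,0.0],
    [0,0,0,-0.002,0,0,0.0],
  ],
)

```text
t: 8.78
eef_pos: [542.4, -157.6, 291.9]
tcp_rot: [3.141, 0.0, 1.347]
ft_force: [0.5, 1.1, -0.3]
opening: 0.167
```

apply_moves(
  commands=[
    [0,0,0,-0.002,0,0,0.0],
    [0,0,0,-0.002,0,0,0.0],
  ],
)

```text
t: 8.95
eef_pos: [541.5, -161.3, 291.7]
tcp_rot: [-3.141, -0.001, 1.346]
ft_force: [1.1, 7.1, -0.7]
opening: 0.167
```

The tip has dropped into the well: z fell and the vertical force vanished, then the side force showed the far wall. Backing to the middle and pushing down.

apply_moves(
  commands=[
    [0,0,0,0.002,0,0,0.0],
    [0,0,0,0,0,0.0015,0.0],
    [0,0,0,0,0,0.0015,0.0],
    [0,0,0,0,0,0,0.0],
  ],
)

```text
t: 9.28
eef_pos: [542.0, -159.5, 288.6]
tcp_rot: [3.142, 0.0, 1.347]
ft_force: [0.3, 0.2, 0.5]
opening: 0.168
```

apply_moves(
  commands=[
    [0,0,0,0,0,0.0015,0.0],
    [0,0,0,0,0,0.0015,0.0],
    [0,0,0,0,0,0,0.0],
  ],
)

```text
t: 9.53
eef_pos: [542.0, -159.6, 285.6]
tcp_rot: [-3.142, 0.0, 1.347]
ft_force: [0.3, 0.2, 2.0]
opening: 0.165
```

apply_moves(
  commands=[
    [0,0,0,0,0,0.0015,0.0],
    [0,0,0,0,0,0,0.0],
    [0,0,0,0,0,0,0.0],
  ],
)

```text
t: 9.78
eef_pos: [542.0, -159.5, 284.2]
tcp_rot: [3.142, 0.0, 1.347]
ft_force: [0.1, -0.0, 0.6]
opening: 0.166
```

apply_moves(
  commands=[
    [0,0,0,0,0,0.0015,0.0],
    [0,0,0,0,0,0,0.0],
    [0,0,0,0,0,0,0.0],
  ],
)

```text
t: 10.03
eef_pos: [542.0, -159.5, 282.7]
tcp_rot: [-3.142, 0.0, 1.347]
ft_force: [-0.0, 0.1, 1.2]
opening: 0.17
```

apply_moves(
  commands=[
    [0,0,0,0,0,0.0015,0.0],
    [0,0,0,0,0,0,0.0],
    [0,0,0,0,0,0,0.0],
  ],
)

```text
t: 10.28
eef_pos: [542.0, -159.5, 281.7]
tcp_rot: [3.141, 0.0, 1.347]
ft_force: [-1.1, -0.5, 6.6]
opening: 0.17
```

apply_moves(
  commands=[
    [0,0,0,0,0,0.0012,0.0],
    [0,0,0,0,0,0,0.0],
    [0,0,0,0,0,0,0.0],
  ],
)

```text
t: 10.53
eef_pos: [542.0, -159.5, 281.1]
tcp_rot: [3.14, 0.0, 1.347]
ft_force: [-3.4, 0.5, 12.0]
opening: 0.168
```

```bash
python3 - <<'E'
from h import *
s=env.state();print(s['t'],s['eef_pos'],s['tcp_rot'],s['ft_force'],s['opening'])
Rt=R.from_euler('xyz',[np.pi,0,1.347]).as_matrix()
for P in((541.9,-159.6),(556.5,296)): print(Rt.T@(np.array([*P,0])-[542,-159.5,0]))
E
```

```text
10.5333 [ 542.03098571 -159.51873306  281.07546694] [3.14046230e+00 3.29792820e-04 1.34688575e+00] [-3.38510911  0.53914867 11.96456513] 0.16796856327424975
[-1.19699482e-01 -7.53129081e-02 -9.22317118e-18]
[ 4.47358744e+02 -8.69520228e+01 -1.06485516e-14]
```

The stop is reached: 11.1 mm below the floor contact at equal force, and the force rises to 12 N without further travel. Retracting and carrying the pin back.

apply_moves(
  commands=[
    [0,0,0,0,0,-0.008,0.0],
    [0,0,0,0,0,-0.02,0.0],
    [0,0,0,0,0,-0.03,0.0],
    [0,0,0,0,0,-0.03,0.0],
    [0,0,0,0,0,-0.03,0.0],
  ],
)

```text
t: 10.95
eef_pos: [541.8, -159.4, 399.3]
tcp_rot: [-3.141, -0.0, 1.347]
ft_force: [0.2, -0.5, -1.0]
opening: 0.168
```

apply_moves(
  commands=[
    [0,0,0,0.0374,-0.0074,0,0.0],
    [0,0,0,0.0374,-0.0074,0,0.0],
    [0,0,0,0.0374,-0.0074,0,0.0],
    [0,0,0,0.0374,-0.0074,0,0.0],
    [0,0,0,0.0374,-0.0074,0,0.0],
  ],
)

```text
t: 11.37
eef_pos: [547.0, 32.7, 398.3]
tcp_rot: [-3.141, 0.0, 1.346]
ft_force: [1.5, -0.1, -1.1]
opening: 0.166
```

apply_moves(
  commands=[
    [0,0,0,0.0374,-0.0074,0,0.0],
    [0,0,0,0.0374,-0.0074,0,0.0],
    [0,0,0,0.0374,-0.0074,0,0.0],
    [0,0,0,0.0374,-0.0074,0,0.0],
    [0,0,0,0.0374,-0.0074,0,0.0],
  ],
)

```text
t: 11.78
eef_pos: [552.5, 223.5, 398.2]
tcp_rot: [-3.141, 0.0, 1.347]
ft_force: [1.3, 0.2, -0.4]
opening: 0.167
```

apply_moves(
  commands=[
    [0,0,0,0.0372,-0.0072,0,0.0],
    [0,0,0,0.0372,-0.0072,0,0.0],
    [0,0,7,0,0,0,0.0],
    [0,0,7,0,0,0,0.0],
    [0,0,7,0,0,0,0.0],
  ],
)

```text
t: 12.2
eef_pos: [555.0, 298.3, 397.7]
tcp_rot: [-3.141, 0.001, 0.976]
ft_force: [-0.2, -0.2, -0.7]
opening: 0.167
```

apply_moves(
  commands=[
    [0,0,0,0,0,0,0.0],
    [0,0,0,0,0,0,0.0],
  ],
)

```text
t: 12.37
eef_pos: [555.3, 297.3, 398.0]
tcp_rot: [-3.141, 0.0, 0.984]
ft_force: [-0.4, -0.3, -0.8]
opening: 0.165
```

```bash
python3 - <<'E'
from h import *
s=env.state(); sc=optics.read_camera('scene');t=optics.read_camera('top')
print(s['t'],s['eef_pos'],s['tcp_rot'],s['ft_force'],s['opening'])
Rt=R.from_euler('xyz',s['tcp_rot']).as_matrix(); print('tool delta',Rt.T@(np.array([555.3,297.4,s['eef_pos'][2]])-s['eef_pos']))
o=np.zeros((600,800,3),np.uint8)
o[:600,:400]=cv2.resize(sc['color'][130:330,420:553],(400,600)); o[:400,400:]=cv2.resize(t['color'][150:350,100:300],None,fx=2,fy=2)
cv2.imwrite('pics/back.png',o[:,:,::-1])
E
```

```text
12.3667 [555.30126033 297.34986852 397.99196688] [-3.14137014e+00  4.73405276e-04  9.84172029e-01] [-0.35162968 -0.25216217 -0.78165441] 0.16471046904364192
tool delta [ 4.10525364e-02 -2.88000520e-02 -1.30261854e-05]
```

View pics/back.png

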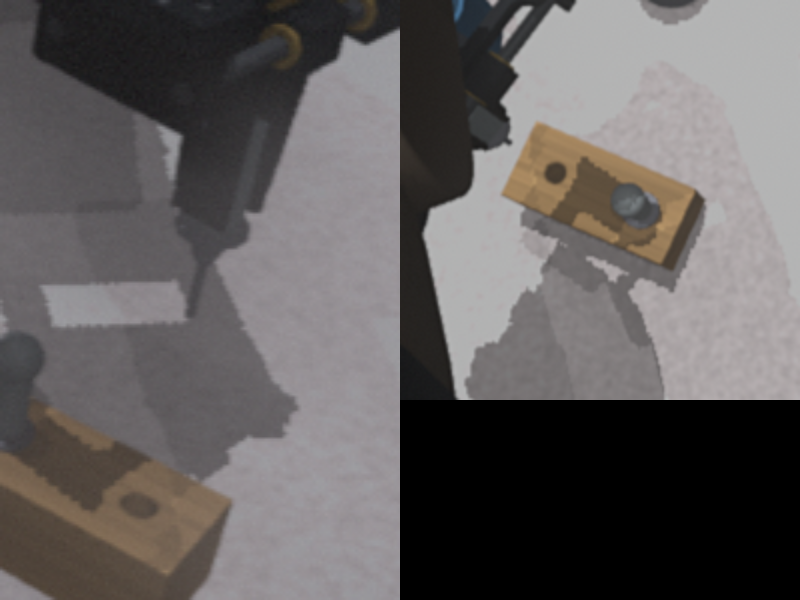

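The pin still hangs straight, with its tip at scene pixel (483,235), and the TCP is back over the drawing position. The free hole and burnisher are unchanged. Lowering with force checks.

apply_moves(
  commands=[
    [0,0,0,0,0,0.035,0.0],
    [0,0,0,0,0,0.035,0.0],
    [0,0,0,0,0,0.025,0.0],
    [0,0,0,0,0,0,0.0],
  ],
)

```text
t: 12.8
eef_pos: [554.7, 296.7, 298.4]
tcp_rot: [-3.137, 0.006, 0.983]
ft_force: [-1.2, 0.1, -1.1]
opening: 0.169
```

apply_moves(
  commands=[
    [0,0,0,0,0,0.007,0.0],
    [0,0,0,0,0,0.007,0.0],
    [0,0,0,0,0,0,0.0],
  ],
)

```text
t: 13.05
eef_pos: [555.5, 297.3, 289.3]
tcp_rot: [3.141, -0.0, 0.981]
ft_force: [-0.9, 0.4, -0.5]
opening: 0.169
```

apply_moves(
  commands=[
    [0,0,0,0,0,0.007,0.0],
    [0,0,0,0,0,0.007,0.0],
    [0,0,0,0,0,0,0.0],
    [0,0,0,0,0,0,0.0],
  ],
)

```text
t: 13.38
eef_pos: [555.4, 297.3, 275.0]
tcp_rot: [-3.141, 0.0, 0.98]
ft_force: [0.1, -0.4, -0.1]
opening: 0.17
```

apply_moves(
  commands=[
    [0,0,0,0,0,0.006,0.0],
    [0,0,0,0,0,0.006,0.0],
    [0,0,0,0,0,0,0.0],
    [0,0,0,0,0,0,0.0],
  ],
)

```text
t: 13.72
eef_pos: [555.4, 297.3, 262.6]
tcp_rot: [-3.141, 0.001, 0.98]
ft_force: [-0.2, 0.0, -1.2]
opening: 0.167
```

apply_moves(
  commands=[
    [0,0,0,0,0,0.006,0.0],
    [0,0,0,0,0,0.003,0.0],
    [0,0,0,0,0,0,0.0],
    [0,0,0,0,0,0,0.0],
  ],
)

```text
t: 14.05
eef_pos: [555.4, 297.3, 253.8]
tcp_rot: [-3.141, 0.0, 0.98]
ft_force: [-0.1, -0.3, -0.6]
opening: 0.168
```

apply_moves(
  commands=[
    [0,0,0,0,0,0.0015,0.0],
    [0,0,0,0,0,0,0.0],
    [0,0,0,0,0,0,0.0],
  ],
)

```text
t: 14.3
eef_pos: [555.4, 297.3, 252.6]
tcp_rot: [3.142, 0.0, 0.98]
ft_force: [-0.8, 1.2, -0.6]
opening: 0.168
```

apply_moves(
  commands=[
    [0,0,0,0,0,0.001,0.0],
    [0,0,0,0,0,0,0.0],
    [0,0,0,0,0,0,0.0],
  ],
)

```text
t: 14.55
eef_pos: [555.4, 297.3, 251.6]
tcp_rot: [3.142, 0.0, 0.98]
ft_force: [-0.0, 0.6, -0.6]
opening: 0.171
```

apply_moves(
  commands=[
    [0,0,0,0,0,0.001,0.0],
    [0,0,0,0,0,0,0.0],
    [0,0,0,0,0,0,0.0],
  ],
)

```text
t: 14.8
eef_pos: [555.4, 297.3, 250.5]
tcp_rot: [3.142, 0.0, 0.98]
ft_force: [0.0, -0.5, -0.5]
opening: 0.165
```

apply_moves(
  commands=[
    [0,0,0,0,0,0.001,0.0],
    [0,0,0,0,0,0,0.0],
    [0,0,0,0,0,0,0.0],
  ],
)

```text
t: 15.05
eef_pos: [555.4, 297.4, 250.4]
tcp_rot: [3.141, -0.0, 0.98]
ft_force: [-1.7, -1.2, 8.3]
opening: 0.164
```

apply_moves(
  commands=[
    [0,0,0,0,0,0.0008,0.0],
    [0,0,0,0,0,0,0.0],
    [0,0,0,0,0,0,0.0],
  ],
)

```text
t: 15.3
eef_pos: [555.3, 297.3, 250.3]
tcp_rot: [3.141, -0.001, 0.98]
ft_force: [-4.4, -2.2, 14.3]
opening: 0.165
```

Seated: contact at 250.4, the same height as before the pin was drawn. Relieving the load, releasing and going up.

apply_moves(
  commands=[
    [0,0,0,0,0,-0.0015,0.0],
    [0,0,0,0,0,0,0.0],
    [0,0,0,0,0,0,0.03],
    [0,0,0,0,0,0,0.05],
    [0,0,0,0,0,0,0.05],
  ],
)

```text
t: 15.72
eef_pos: [555.4, 297.3, 250.1]
tcp_rot: [-3.142, 0.0, 0.98]
ft_force: [0.1, -0.2, -0.7]
opening: 0.321
```

apply_moves(
  commands=[
    [0,0,0,0,0,0,0.05],
    [0,0,0,0,0,0,0.05],
    [0,0,0,0,0,0,0.05],
    [0,0,0,0,0,0,0.05],
  ],
)

```text
t: 16.05
eef_pos: [555.4, 297.3, 250.2]
tcp_rot: [3.142, 0.0, 0.98]
ft_force: [-0.3, -0.1, -0.8]
opening: 0.518
```

apply_moves(
  commands=[
    [0,0,0,0,0,-0.01,0.05],
    [0,0,0,0,0,-0.03,0.05],
    [0,0,0,0,0,-0.04,0.05],
    [0,0,0,0,0,-0.04,0.05],
    [0,0,0,0,0,-0.04,0.05],
  ],
)

```text
t: 16.47
eef_pos: [555.0, 297.2, 412.9]
tcp_rot: [3.141, 0.0, 0.98]
ft_force: [-0.2, 0.9, -0.3]
opening: 0.523
```

apply_moves(
  commands=[
    [0,0,0,0,0,0,0.05],
    [0,0,0,0,0,0,0.05],
  ],
)

```text
t: 16.63
eef_pos: [555.1, 297.3, 413.3]
tcp_rot: [3.139, -0.004, 0.98]
ft_force: [0.2, 0.4, -0.9]
opening: 0.525
```

```bash
python3 - <<'E'
from h import *
s=env.state(); sc=optics.read_camera('scene');w=optics.read_camera('wrist')
print(s['t'],s['eef_pos'],s['tcp_rot'],s['ft_force'],s['opening'])
o=np.zeros((560,800,3),np.uint8)
o[:480,:400]=cv2.resize(sc['color'][200:360,360:493],(400,480)); o[:540,400:]=cv2.resize(w['color'][150:330,260:393],(400,540))
cv2.imwrite('pics/end.png',o[:,:,::-1])
a=cv2.imread('pics/scene0.png').astype(int); b=sc['color'][:,:,::-1].astype(int)
d=np.abs(a-b).max(2); print('screwdriver diff',(d[235:345,305:345]>40).sum())
E
```

```text
16.6333 [555.05523528 297.25843904 413.32960081] [ 3.13868691 -0.00413965  0.98032554] [ 0.18018833  0.37149993 -0.92173645] 0.5254316150289007
screwdriver diff 0
```

View pics/end.png

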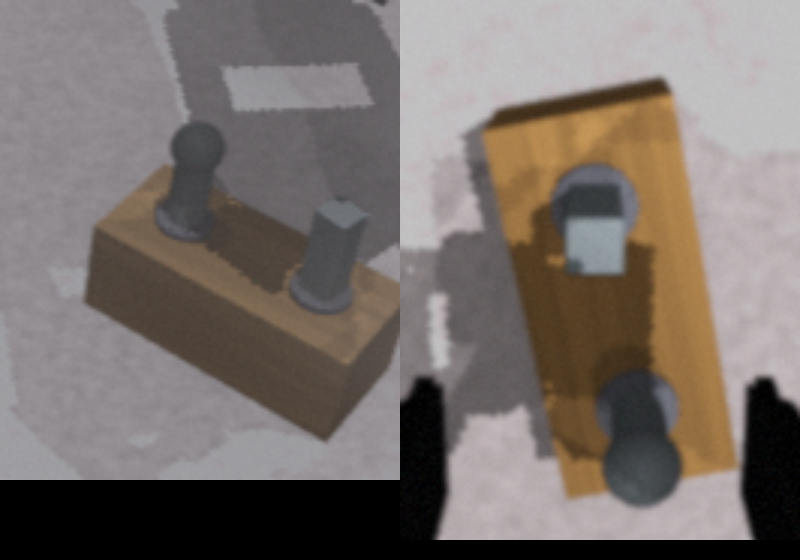

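The pin stands upright with its collar flat on the stand (handle top at scene (473,271)). The burnisher is in place, the screwdriver pixels are unchanged, and the robot is clear. Handing in.

```bash
python3 -c "
from cell import env
print(env.job_done())"
```

```text
the job is handed in; nothing more can be done
None
```

I reset the module, put the pin back upright in its place in the stand, and handed the job in at about 16.7 s of the 54 s allowed.

- **Feeling for the well:** I dragged the tip along the slot floor with about 8 N. It dropped into the well roughly 10 mm from the slot's middle and was stopped by the well's side.
- **Plunger:** I pushed it to a hard stop 11.1 mm below the slot floor; fully home is 11 mm. The force there rose to 12 N, with only about 0.6 mm more movement (the arm's give).
- **Pin back in the stand:** It went in without side force, and the collar seated at the same height as before it was drawn. The highest reading in any move was about 14 N, while seating it.
- **Last pictures:** The pin stands upright with its collar flat on the stand, and the burnisher is in its place. The area around the screwdriver showed no change from the first picture, and the gripper is clear of everything.

No check failed. The cameras disagreed by 1–2 mm on the pin and slot positions, which is within their calibration. The force sensor read about 8 N upward when I first gripped the pin; this went away when I lifted it, and I did not find the cause. I did not look into the well afterwards, so "fully home" rests on the depth and force readings alone.

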